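Lay the tube in its saddles and snap the keeper cap on

TASK

Lay the upright aluminium tube on its side in the two red saddles of the stand, about centred along them. Then take the orange keeper cap, push it down over the brass stud beside the tube until it clicks past the spring balls, and go on pressing after the click so that the rubber seal under it stays firmly squeezed. Finish while still pressing on the cap with the fingers (do not let go or lift off), with the tube lying in its saddles, and leave the tape measure, glue bottle and wood offcut where they are.

Things in the scene. Friction and masses are not known exactly. Their poses are not given: they have to be found in the camera images.
- tube: Aluminium tube, 34 mm outer diameter, 160 mm long, closed ends, black bands near both ends, 0.11 to 0.22 kg; stands upright on the work surface at the start, left or right of the stand. Origin at its middle (80 mm from either end); its own z axis runs along it. Both ends are alike.
- cap: Orange keeper cap, 50 g, knob up, across the stand from the tube. Origin: centre of its underside, z up. From there up: hollow skirt 34 mm diameter, 0 to 34 mm (an inner lip with a 20 mm opening fills the lowest 4 mm; above it the bore is 27 mm); flange 64 mm diameter, 34 to 40 mm; round grip knob 24 mm diameter, 40 to 64 mm, black band near its top. Its yaw does not matter.
- stand: Fixed stand: dark steel plate 180 mm long (own x), 4 mm thick, with two red V saddles 12 mm wide at x = -40 and +40 mm, open upwards, 68 mm free between them; each saddle is about 48 mm wide (own y) and 26 mm high. Origin: underside of the plate midway between the saddles; x along the lying tube, z up. The brass stud stands at x = -66, y = +40 mm, on a round foot 40 mm in diameter.
- saddle (a point): Where the middle of the tube lies when it is properly laid: midway between the two saddles, 28 mm above the work surface, x along the lying tube.
- stud (a point): Top centre of the brass stud, 48 mm above the work surface. Stud 17 mm thick, top 8 mm tapered to 8 mm; spring balls bulge to 24 mm across, centred 19 mm below this point. With the cap's underside 14 mm below this point its lip meets them; the push peaks at 7 to 10 N near 17 mm, falls, and the cap is drawn down (the click) by 25 mm; at 28 mm it meets the seal, fully squeezed at 32 mm.
- seal (a joint): Black rubber seal ring, 37 mm diameter, round the stud's foot, free top 20 mm above the work surface. Value: how far it is squeezed down (m), 0 free to 0.004 full (solid stop). It pushes back with 2 N at first touch, 12 N fully squeezed. If the cap is let go after the click, it stays on but the seal springs back.
- tape: Yellow tape measure, 72 x 40 x 66 mm, a bystander; origin at its underside.
- glue: Glue bottle, 52 mm diameter, 130 mm high, a bystander; origin at its underside.
- offcut: Pale wood offcut, 60 x 140 x 45 mm, a bystander; origin at its underside.
Mind the look-alikes: they are no part of the job. Several things have the shape of the stand; the one meant has the colours described above.

How it is judged:
By the outcome, as a careful person would: the job done as asked, in the order asked, and still so for the second after the job is handed in, while the arm keeps its last pose, push and grip.
It also fails if it takes over 67 s, if anything falls off the work surface, if the arm or the gripper's body presses on something with over 40 N, if the wrist force passes 120 N, or if a joint passes its speed limit or range.

ROBOT

A 7-joint arm with a two-finger parallel gripper is mounted at the origin on the work surface. World frame = base frame: x ahead of the robot, y to its left, z up, the work surface at z = 0. Lengths are in m, angles in rad, forces in N, time in s.
With the tool pointing down it reaches from about 0.425 to 0.875 m from the base axis. Payload 8.4 kg.
Tool frame: the origin (TCP) lies midway between the tips of the shut fingers; the grasp point (between the pads) lies 19 mm behind it (env.pinch_z is the distance from the TCP to the grasp point, in m); z points along the fingers, y is the line along which they close (so a half turn about z gives the same grasp; the last joint's range is limited). The gripper opens to 87 mm and grips with 3 to 60 N. Pads are 19 mm wide; open, the fingers measure 117 mm over their backs; the gripper's body (75 mm by 190 mm) begins 51 mm behind the grasp point.
Start: joints at [-1.392, 0.333, 0.04, 1.465, -0.013, 1.343, -0.059], TCP at [0.178, 0.625, 0.223] pointing down, gripper open.
Joint ranges: [-2.58, 2.58], [-0.38, 2.09], [-1.3, 1.39], [0.25, 2.4], [-1.5, 4.64], [0.08, 2.09], [-2.65, 2.65]. Speed limits (rad/s): [2.22, 2.22, 2.79, 2.79, 3.14, 3.14, 3.14].

INTERFACE

Orientations are given as a rotation vector (axis times angle).
In Python, from cell import status, capture, calibration, job, search_frame, trace, env gives the robot as it stands.
- The arm moves only by the tool handwheel, called by a JSON object that holds its "api" and its "payload", one argument or row to a line. Schema: {"type":"object","properties":{"offsets":{"type":"array","items":{"type":"array","items":{"type":"number"},"minItems":4,"maxItems":4},"minItems":1,"maxItems":8},"finger_gap":{"type":"number"},"only":{"type":"string"},"quiet":{"type":"boolean"},"lines":{"type":"string"}},"required":["offsets"],"additionalProperties":false}. offsets is a list of rows, 1 to 8 of them, each of 4 numbers: dx, dy, dz in m, then a turn about the tool's z in rad; each row is the pose to reach, as a shift and turn from the pose commanded when the call began, along the tool's axes at that moment; what a row does not reach only later rows make up. A row lasts 1/10 s, in which the tool goes at most 0.05 m and 0.15 rad, less where a joint would pass 70% of its speed; a pose out of reach is approached as far as the arm can. finger_gap is the finger opening in m, set as the call begins (left out keeps the last). The fingers move at their own pace and stop on an object; the grip force is fixed at half the most. Time passes only in rows, so rows that do not move let the fingers close. The tool returns the time, the measured TCP pose, the force, the opening and the grip force at its end. only (a regular expression) keeps the lines of the reply that match it, lines (a string "A,B") keeps lines A to B, and quiet returns only ok. Input that does not fit is refused with a message, and nothing moves.
- status.read_state(): the state, without advancing time (a new reading comes with each control period).
- capture(name): name is "scene" or "top" or "wrist"; returns the picture (420x560x3 uint8, blue, green, red); there is no depth.
- calibration(name): a dict with "K" (3x3 intrinsics, pixels), "world_from_camera" (4x4, takes a point from camera to world coordinates). Camera axes: x right, y up, looking along -z (the intrinsics and any distortion apply to the point x, -y, -z); pixel columns grow to the right and rows downward; lengths in m; the calibration is good to about 2 mm. The wrist camera is an equidistant fisheye: a pixel r from the principal point sees the ray r / f radians off the axis. A picture is of the moment at which its call begins: read the wrist's pose just before it. calibration takes no time and is no camera call; for the wrist camera it gives the pose at the moment of the call.
- job.close_job(): hands the job in; it is judged then, once.
Trained networks look in the newest picture that a camera, given by its name, has taken for a name from the list of things; names that differ only in an ending like _2 or _b are one class to them, and where a whole thing is asked for, a point or a joint stands for the part that bears it (a point fixed in the world has none). Each returns a list of dicts, best first, with "p" (0 to 1); they miss things now and then, are a little off and sometimes report something else, mostly with a low value. They report only what shows in the picture. A call takes as long as a camera call. They do not tell look-alikes from the thing itself.
- search_frame(camera, name): "point" ([row, column] in pixels, amid what is visible of it).
- trace(camera, name): "mask" (420x560 bool, what is visible of it) and "point" ([row, column] in pixels, amid what is visible of it).
The state is a dict: "t": time; "joints": joint angles; "joint_vel": joint speeds; "tau": joint torques, N m; "position": TCP position; "eef_rot": TCP orientation; "wrist_force": force on the tool from outside, world axes, zero at the start; "moment": the same for the moment, N m; "finger_gap": finger opening in m; "grasp_force": force on a finger pad.
Only numpy, scipy, OpenCV 4.12 (cv2) and the standard library are available. Lean on these libraries where they do the work, as an engineer would, in place of code of your own. Each camera call takes 0.05 s, during which the arm holds its last target. There are 200 camera calls.

## Working session

There is one attempt and no reset: what is moved stays moved. The work goes in short steps, Python scripts to look and compute and a tool call to move; the robot and the scene stay as the last step left them, time stands still between calls to the robot, and variables do not carry over. Pictures are saved under pics/ and viewed, at most 10 in all, crops included, and the job is handed in when it is done.

```bash
mkdir -p pics; ls
```

Create h.py:
```python
import numpy as np, cv2
from cell import status, capture, calibration, job, search_frame, trace, env
```

Run:
```python
from h import *
a=capture("scene");b=capture("top")
cv2.imwrite("pics/s.png",a);cv2.imwrite("pics/t.png",b)
cv2.imwrite("pics/st.png",cv2.resize(np.vstack([a,b]),None,fx=0.71,fy=0.71))
for c in("scene","top"):
  k=calibration(c);print({x:(np.round(v,3).tolist() if x!='d' else v) for x,v in k.items()})
  for n in("tube","cap","stand","stud","seal"):
    print(c,n,[(np.round(d["point"]).tolist(),round(d["p"],2)) for d in search_frame(c,n)])
print(env.pinch_z,status.read_state())
```

```text
pics
{'K': [[460.647, 0.0, 281.511], [0.0, 460.647, 197.534], [0.0, 0.0, 1.0]], 'world_from_camera': [[0.394, -0.57, 0.721, 1.358], [0.919, 0.24, -0.312, -0.347], [0.005, 0.786, 0.618, 0.735], [0.0, 0.0, 0.0, 1.0]]}
scene tube [([214.0, 149.0], 0.71)]
scene cap [([177.0, 373.0], 0.6)]
scene stand [([146.0, 315.0], 0.94), ([174.0, 168.0], 0.86), ([176.0, 434.0], 0.75), ([293.0, 88.0], 0.68), ([202.0, 285.0], 0.6)]
scene stud [([171.0, 436.0], 0.88), ([290.0, 90.0], 0.79), ([200.0, 288.0], 0.69), ([148.0, 314.0], 0.56)]
scene seal [([163.0, 449.0], 0.63), ([136.0, 326.0], 0.52), ([187.0, 306.0], 0.43), ([160.0, 179.0], 0.37)]
{'K': [[380.376, 0.0, 280.06], [0.0, 380.376, 207.099], [0.0, 0.0, 1.0]], 'world_from_camera': [[0.017, 0.994, -0.106, 0.472], [-1.0, 0.02, 0.023, 0.008], [0.025, 0.106, 0.994, 1.102], [0.0, 0.0, 0.0, 1.0]]}
top tube [([222.0, 389.0], 0.6)]
top cap [([218.0, 178.0], 0.72)]
top stand [([232.0, 261.0], 0.97), ([195.0, 429.0], 0.86), ([307.0, 200.0], 0.85), ([212.0, 118.0], 0.83), ([314.0, 357.0], 0.72)]
top stud [([209.0, 116.0], 0.95), ([304.0, 198.0], 0.93), ([196
[... 198 characters left out ...]
array([-1.39221265,  0.33319271,  0.03991957,  1.46542607, -0.01343036,
        1.34326498, -0.05851275]), 'joint_vel': array([ 2.78051085e-04, -1.03625156e-03, -1.00031163e-03,  1.08012321e-03,
        1.28096855e-05,  1.26881288e-03, -2.02004904e-05]), 'tau': array([-1.02566697e-03, -6.55783653e+01,  1.33138575e+00, -4.03901374e+01,
       -6.00981340e-02,  3.53191223e-02,  1.19208862e-04]), 'position': array([0.17825187, 0.62505217, 0.22253809]), 'eef_rot': array([-4.35042843e-01, -3.11129153e+00,  3.54248450e-05]), 'wrist_force': array([-0.60250923,  0.64320631,  0.22719269]), 'moment': array([-0.03423061,  0.01722991, -0.01527592]), 'grasp_force': 0.0, 'finger_gap': 0.08679449374065866}
```

View pics/s.png

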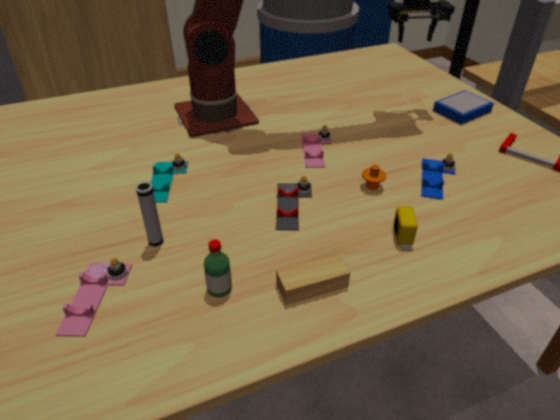

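View pics/t.png

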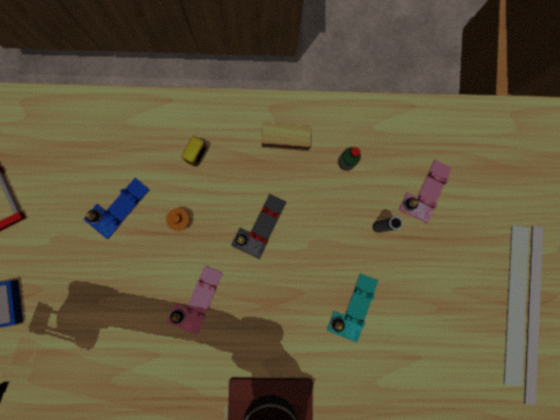

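Candidates for the stand: dark plate with red saddles, scene (205,288) / top (226,260); the others are pink (150,314) and (295,90), teal (178,165) and blue (178,434). I choose the dark/red one. The tube is at scene (214,149), the cap at scene (177,373). Next I'll check close crops.

Add to h.py:
```python
def cam(c):
  k=calibration(c);return np.array(k["K"]),np.array(k["world_from_camera"])
def ray(c,rc):
  K,T=cam(c);p=np.linalg.inv(K)@[rc[1],rc[0],1.];d=T[:3,:3]@[p[0],-p[1],-p[2]];return T[:3,3],d/np.linalg.norm(d)
def proj(c,X):
  K,T=cam(c);q=(np.atleast_2d(X)-T[:3,3])@T[:3,:3];q=q*[1,-1,-1];q=q@K.T;return q[:,1::-1]/q[:,2:]
def tri(rs):
  A=sum(np.eye(3)-np.outer(d,d) for o,d in rs);b=sum((np.eye(3)-np.outer(d,d))@o for o,d in rs);X=np.linalg.solve(A,b)
  return X,[np.linalg.norm(np.cross(X-o,d)) for o,d in rs]
def onz(c,rc,z):
  o,d=ray(c,rc);return o+d*(z-o[2])/d[2]
```

Run:
```python
from h import *
print([calibration(c).keys() for c in("scene","top")])
a=capture("scene");b=capture("top")
R={}
for c,im,box in(("scene",a,(170,235,265,325)),("top",b,(185,265,225,295))):
  h=cv2.cvtColor(im,cv2.COLOR_BGR2HSV).astype(int)
  m=(((h[...,0]<6)|(h[...,0]>174))&(h[...,1]>150)&(h[...,2]>70)).astype(np.uint8)
  z=np.zeros_like(m);r0,r1,c0,c1=box;z[r0:r1,c0:c1]=m[r0:r1,c0:c1]
  n,l,s,ce=cv2.connectedComponentsWithStats(z)
  print(c,[(ce[i][::-1].round(1).tolist(),s[i].tolist()) for i in range(1,n) if s[i,4]>5])
  for nm in("tube","cap"):
    for d in trace(c,nm)[:1]:
      r,q=np.nonzero(d["mask"]);(ctr,(w,hh),ang)=cv2.minAreaRect(np.c_[q,r].astype(np.float32))
      print(c,nm,d["p"],r.mean().round(1),q.mean().round(1),r.min(),r.max(),q.min(),q.max(),len(r),np.round([*ctr,w,hh,ang],1))
def cr(im,r,c,h=32,w=40,f=5): return cv2.resize(im[r-h:r+h,c-w:c+w],None,fx=f,fy=f,interpolation=cv2.INTER_CUBIC)
g=np.vstack([np.hstack([cr(a,203,290,f=5,h=30,w=40),cr(b,226,260,f=5,h=30,w=40)]),np.hstack([cr(a,214,149,h=37,w=25,f=4),cr(b,222,389,h=37,w=25,f=4),cr(a,177,373,h=37,w=25,f=4),cr(b,218,178,h=37,w=25,f=4)])])
cv2.imwrite("pics/c1.png",g)
```

```text
[dict_keys(['K', 'world_from_camera']), dict_keys(['K', 'world_from_camera'])]
scene [([191.5, 287.9], [278, 187, 21, 9, 76]), ([211.6, 287.2], [278, 207, 20, 9, 82])]
scene tube 0.58 213.4 149.4 182 246 136 163 1047 [149.1 214.2  66.3  17.3  78.5]
top [([208.9, 263.4], [262, 207, 4, 4, 10]), ([212.3, 270.0], [267, 210, 7, 5, 21]), ([215.0, 276.5], [275, 214, 4, 4, 11]), ([233.9, 250.6], [249, 232, 4, 5, 14]), ([237.4, 257.7], [255, 235, 7, 6, 25]), ([240.8, 264.5], [263, 240, 4, 3, 10])]
top tube 0.7 224.6 387.5 217 232 373 402 340 [387.3 224.3  12.8  29.8  80.5]
top cap 0.68 219.2 177.7 208 230 167 189 411 [178. 219.  22.  22.  90.]
```

View pics/c1.png

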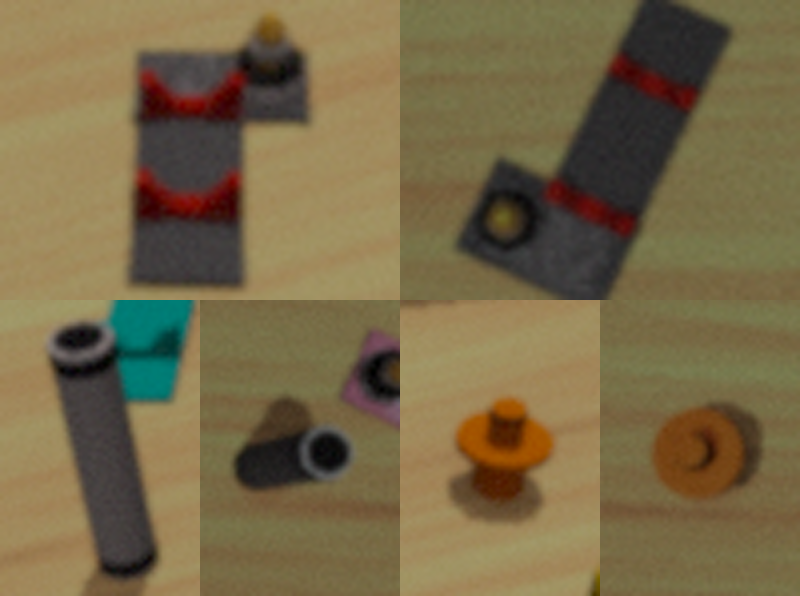

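The crop confirms the choice: dark plate, red saddles, brass stud. Stud top is at scene (175.8,303.6) / top (239.6,241); tube top at scene (187.5,144.5) / top (223,395.2); cap knob top at scene (167,375.5) / top (218.5,175.5).

Run:
```python
from h import *
P={"stud":((175.8,303.6),(239.6,241)),"tubetop":((187.5,144.5),(223,395.2)),"knob":((167,375.5),(218.5,175.5)),"sad_far_tipsL":((188.5,279.5),(233.9,250.6)),}
for n,(s,t) in P.items(): X,e=tri([ray("scene",s),ray("top",t)]);print(n,X.round(4),np.round(e,4))
print("tube bottom",onz("scene",(243,156.3),0),"cap flange ctr top z.038",onz("top",(219,178),.038))
A=(onz("top",(208.9,263.4),.024)+onz("top",(215,276.5),.024))/2;B=(onz("top",(233.9,250.6),.024)+onz("top",(240.8,264.5),.024))/2
print("sadA",A,"B",B,"d",np.linalg.norm(A-B),"mid",(A+B)/2)
x=(A-B)/np.linalg.norm(A-B);y=np.array([-x[1],x[0],0]);m=(A+B)/2
print("yaw",np.arctan2(x[1],x[0]),"stud pred",m-.066*x+.04*y)
# stand model corners reproj check
for c in("scene","top"): print(c,proj(c,np.array([m*[1,1,0]+a*x+b*y+[0,0,z] for a,b,z in((-.066,.04,.048),(-.04,0,.01),(.04,0,.01),(.09,.024,.004),(.09,-.024,.004))])).round(1).tolist())
from scipy.spatial.transform import Rotation as R
s=status.read_state();print(R.from_rotvec(s["eef_rot"]).as_matrix().round(3).tolist())
w=calibration("wrist");print(w)
```

```text
stud [0.4928 0.0896 0.0461] [0.0003 0.0003]
tubetop [ 0.5392 -0.3041  0.1554] [0.0002 0.0002]
knob [0.547  0.2689 0.06  ] [0.0003 0.0003]
sad_far_tipsL [0.5017 0.0431 0.0271] [0.0231 0.0231]
tube bottom [ 0.54349957 -0.30596797  0.        ] cap flange ctr top z.038 [0.5471836  0.26719966 0.038     ]
sadA [0.57324994 0.0115696  0.024     ] B [0.50055473 0.04511533 0.024     ] d 0.08006191500038752 mid [0.53690233 0.02834246 0.024     ]
yaw -0.43234082573408134 stud pred [0.49373506 0.09231579 0.024     ]
scene [[175.1, 304.9], [192.7, 288.9], [212.6, 288.5], [228.4, 298.2], [228.0, 278.0]]
top [[239.3, 240.1], [237.5, 257.7], [212.4, 269.9], [193.6, 270.0], [200.8, 284.9]]
[[-0.962, 0.274, -0.0], [0.274, 0.962, -0.0], [0.0, -0.0, -1.0]]
{'K': array([[325.1922621 ,   0.        , 276.60160232],
       [  0.        , 325.1922621 , 210.4465031 ],
       [  0.        ,   0.        ,   1.        ]]), 'world_from_camera': array([[ 2.74217935e-01, -9.21353997e-01, -2.75520119e-01,
         1.01925628e-01],
       [ 9.61667427e-01,  2.62881484e-01,  7.80325938e-02,
         6.47295209e-01],
       [ 5.33495502e-04, -2.86356660e-01,  9.58122945e-01,
         3.84803702e-01],
       [ 0.00000000e+00,  0.00000000e+00,  0.00000000e+00,
         1.00000000e+00]])}
```

Add to h.py:
```python
from scipy.spatial.transform import Rotation as Rn
def go(x,y,z,yang=1.138):
  "tool-axes shift to TCP goal; yang = world angle of tool y"
  s=status.read_state();M=Rn.from_rotvec(s["eef_rot"]).as_matrix();d=M.T@(np.array([x,y,z])-s["position"])
  t=np.arctan2(M[1,1],M[0,1])-yang;t=(t+np.pi)%(2*np.pi)-np.pi
  print("shift",d.round(4).tolist(),"turn",round(t,3),"|d|",np.linalg.norm(d).round(3))
```

```bash
python3 -c "
from h import *
go(.5,.22,.223)"
```

```text
shift [-0.4205, -0.3013, -0.0004] turn 0.155 |d| 0.517
```

{"api": "handwheel", "payload": {
  "offsets": [
    [-0.2,-0.14,0,0.1],
    [-0.2,-0.14,0,0.155],
    [-0.2,-0.14,0,0.155],
    [-0.2,-0.14,0,0.155],
    [-0.2,-0.14,0,0.155],
    [-0.2,-0.14,0,0.155]
  ]
}}

```text
t: 1.5
position: [0.3375, 0.4301, 0.2233]
eef_rot: [0.689, 3.063, -0.0]
wrist_force: [0.5, -0.5, -0.7]
finger_gap: 0.0871
grasp_force: 0.0
```

```bash
python3 -c "
from h import *
go(.5,.22,.223);go(.54,-.305,.223)"
```

```text
shift [-0.2368, -0.1204, 0.0007] turn -0.009 |d| 0.266
shift [-0.4976, -0.5777, 0.0012] turn -0.009 |d| 0.763
```

{"api": "handwheel", "payload": {
  "offsets": [
    [-0.237,-0.12,0,-0.009],
    [-0.237,-0.12,0,-0.009],
    [-0.237,-0.12,0,-0.009],
    [-0.237,-0.12,0,-0.009],
    [-0.237,-0.12,0,-0.009],
    [-0.237,-0.12,0,-0.009],
    [-0.237,-0.12,0,-0.009],
    [-0.237,-0.12,0,-0.009]
  ]
}}

```text
t: 2.3
position: [0.4966, 0.2281, 0.2225]
eef_rot: [-0.66, -3.071, -0.0]
wrist_force: [-0.9, -0.1, 0.0]
finger_gap: 0.0874
grasp_force: 0.0
```

```bash
python3 -c "
from h import *
go(.52,-.14,.223)
go(.54,-.305,.223)"
```

```text
shift [-0.1727, -0.326, -0.0006] turn 0.009 |d| 0.369
shift [-0.2587, -0.4682, -0.0007] turn 0.009 |d| 0.535
```

{"api": "handwheel", "payload": {
  "offsets": [
    [-0.173,-0.326,0,0.009],
    [-0.173,-0.326,0,0.009],
    [-0.173,-0.326,0,0.009],
    [-0.173,-0.326,0,0.009],
    [-0.173,-0.326,0,0.009],
    [-0.173,-0.326,0,0.009],
    [-0.173,-0.326,0,0.009],
    [-0.173,-0.326,0,0.009]
  ]
}}

```text
t: 3.1
position: [0.5204, -0.1443, 0.223]
eef_rot: [0.678, 3.066, -0.001]
wrist_force: [-0.0, 0.3, 0.2]
finger_gap: 0.0871
grasp_force: 0.0
```

```bash
python3 -c "
from h import *
a=capture('wrist');cv2.imwrite('pics/w1.png',a)
for n in('tube','stand'): print([(np.round(d['point'],1).tolist(),round(d['p'],2)) for d in search_frame('wrist',n)])
go(.54,-.305,.223)"
```

```text
[([255.9, 158.5], 0.62)]
[([53.8, 136.0], 0.92), ([6.2, 458.1], 0.82), ([123.0, 411.7], 0.66), ([220.3, 549.0], 0.31)]
shift [-0.0865, -0.1414, -0.0005] turn -0.0 |d| 0.166
```

View pics/w1.png

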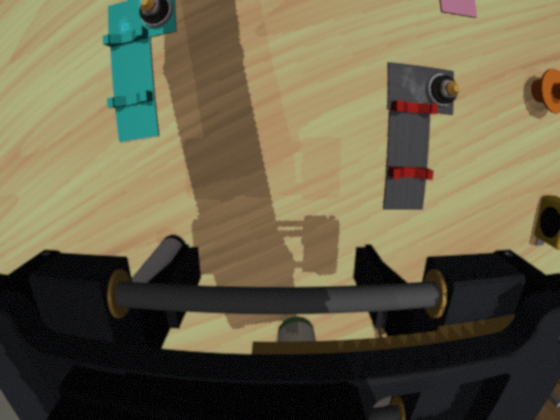

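The stand shows upright at (100-175, 410), so the tool yaw agrees with it. The tube is at (255,158), partly behind a finger. Moving over it and descending.

{"api": "handwheel", "payload": {
  "offsets": [
    [-0.0865,-0.1414,0,0],
    [-0.0865,-0.1414,0,0],
    [-0.0865,-0.1414,0,0],
    [-0.0865,-0.1414,0,0],
    [-0.0865,-0.1414,0,0],
    [-0.0865,-0.1414,0,0],
    [-0.0865,-0.1414,0.03,0],
    [-0.0865,-0.1414,0.03,0]
  ]
}}

```text
t: 4.05
position: [0.5396, -0.3013, 0.1895]
eef_rot: [-0.667, -3.065, -0.004]
wrist_force: [-0.8, 0.5, -0.9]
finger_gap: 0.0874
grasp_force: 0.0
```

```bash
python3 -c "
from h import *
go(.54,-.305,.123)
a=capture('wrist');cv2.imwrite('pics/w2.png',a)
"
```

```text
shift [-0.0022, -0.0033, 0.0665] turn 0.004 |d| 0.067
```

View pics/w2.png

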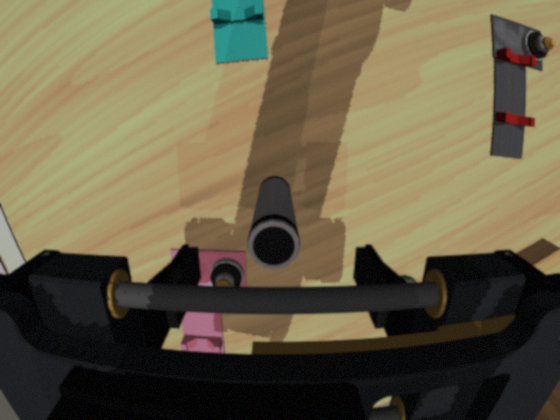

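Tube top at (242,274), centred between the fingers. I'll check its x from the wrist ray before closing.

Add to h.py:
```python
def fray(rc,k):
  K=np.array(k["K"]);T=np.array(k["world_from_camera"]);v=np.array([rc[1]-K[0,2],rc[0]-K[1,2]])/K[0,0];th=np.hypot(*v);v=v/th*np.sin(th)
  d=T[:3,:3]@[v[0],-v[1],-np.cos(th)];return T[:3,3],d
def fonz(rc,z,k=None):
  o,d=fray(rc,k or calibration("wrist"));return o+d*(z-o[2])/d[2]
```

```bash
python3 -c "
from h import *
print('tube top',fonz((242,274),.16))
print('saddles',fonz((57,517),.012),fonz((121,516),.012))
go(.54,-.305,.123)
"
```

```text
tube top [ 0.53886297 -0.30297158  0.16      ]
saddles [0.5028753  0.04968918 0.012     ] [0.57907795 0.01434545 0.012     ]
shift [-0.0014, -0.0026, 0.0683] turn 0.004 |d| 0.068
```

{"api": "handwheel", "payload": {
  "offsets": [
    [-0.001,-0.001,0.035,0.004],
    [-0.001,-0.001,0.068,0.004],
    [-0.001,-0.001,0.068,0.004],
    [-0.001,-0.001,0.068,0.004]
  ]
}}

```text
t: 4.5
position: [0.541, -0.3063, 0.126]
eef_rot: [0.679, 3.067, 0.0]
wrist_force: [0.6, -0.3, 0.8]
finger_gap: 0.087
grasp_force: 0.0
```

{"api": "handwheel", "payload": {
  "offsets": [
    [0,0,0,0],
    [0,0,0,0],
    [0,0,0,0],
    [0,0,0,0],
    [0,0,0,0],
    [0,0,0,0]
  ],
  "finger_gap": 0.02
}}

```text
t: 5.1
position: [0.5403, -0.3071, 0.1246]
eef_rot: [0.681, 3.067, -0.0]
wrist_force: [0.7, -0.1, -0.2]
finger_gap: 0.0471
grasp_force: 0.0
```

{"api": "handwheel", "payload": {
  "offsets": [
    [0,0,0,0],
    [0,0,-0.02,0],
    [0,0,-0.04,0],
    [0,0,-0.04,0],
    [0,0,-0.04,0]
  ]
}}

```text
t: 5.6
position: [0.5403, -0.3069, 0.1642]
eef_rot: [0.681, 3.067, 0.0]
wrist_force: [-0.5, 0.6, -1.7]
finger_gap: 0.0329
grasp_force: 30.0
```

```bash
python3 -c "
from h import *
go(.43,-.06,.163)"
```

```text
shift [0.2044, 0.1771, 0.0012] turn -0.004 |d| 0.27
```

```bash
python3 -c "
from h import *
a=capture('scene');cv2.imwrite('pics/s2.png',cv2.resize(a[130:270,80:260],None,fx=4,fy=4))
d=trace('scene','tube')[0]
r,q=np.nonzero(d['mask']);print(d['p'],r.min(),r.max(),q.min(),q.max())
for z in(0,.01,.02,.03,.04): print(z,proj('scene',[[.54,-.307,z],[.54,-.307,z+.16]]).round(1).tolist())
"
```

```text
0.57 171 237 131 160
0 [[242.1, 155.5], [186.3, 142.9]]
0.01 [[239.0, 154.8], [182.4, 142.0]]
0.02 [[235.7, 154.1], [178.5, 141.1]]
0.03 [[232.5, 153.4], [174.5, 140.2]]
0.04 [[229.2, 152.6], [170.5, 139.3]]
```

View pics/s2.png

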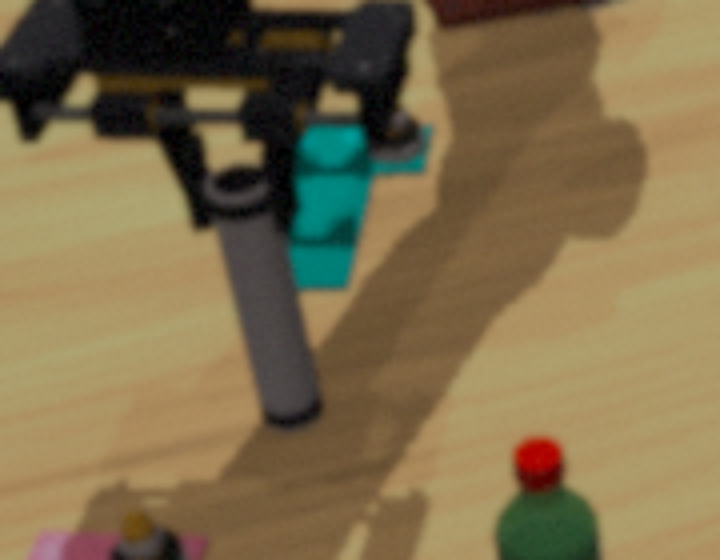

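The tube hangs about 28 mm up: bottom at crop (412,290), gripped too near its top because the fingers were still closing. Setting it down to regrip lower.

{"api": "handwheel", "payload": {
  "offsets": [
    [0,0,0.02,0],
    [0,0,0.027,0],
    [0,0,0.027,0],
    [0,0,0.028,0]
  ]
}}

```text
t: 6.1
position: [0.5403, -0.3071, 0.1366]
eef_rot: [-0.681, -3.066, 0.0]
wrist_force: [0.5, 0.0, -1.6]
finger_gap: 0.0336
grasp_force: 30.0
```

{"api": "handwheel", "payload": {
  "offsets": [
    [0,0,0,0],
    [0,0,0,0],
    [0,0,0,0],
    [0,0,0.013,0],
    [0,0,0.013,0]
  ],
  "finger_gap": 0.05
}}

```text
t: 6.6
position: [0.5396, -0.3064, 0.1217]
eef_rot: [-0.68, -3.065, -0.001]
wrist_force: [-0.3, -0.0, -0.7]
finger_gap: 0.0498
grasp_force: 0.0
```

{"api": "handwheel", "payload": {
  "offsets": [
    [0,0,0,0],
    [0,0,0,0],
    [0,0,0,0],
    [0,0,0,0],
    [0,0,0,0],
    [0,0,0,0]
  ],
  "finger_gap": 0.02
}}

```text
t: 7.2
position: [0.5405, -0.3071, 0.1237]
eef_rot: [0.681, 3.067, -0.0]
wrist_force: [-0.2, 0.4, 1.2]
finger_gap: 0.0335
grasp_force: 30.0
```

{"api": "handwheel", "payload": {
  "offsets": [
    [0,0,-0.03,0],
    [0.04,0.035,-0.03,0],
    [0.08,0.07,-0.03,0],
    [0.168,0.15,-0.03,0],
    [0.168,0.15,-0.03,0],
    [0.168,0.15,-0.03,0],
    [0.168,0.15,-0.03,0],
    [0.168,0.15,-0.03,0]
  ]
}}

```text
t: 8.0
position: [0.4516, -0.0997, 0.1537]
eef_rot: [0.678, 3.067, 0.001]
wrist_force: [0.7, -1.3, -1.1]
finger_gap: 0.0331
grasp_force: 30.0
```

{"api": "handwheel", "payload": {
  "offsets": [
    [0,0,0.015,0],
    [0,0,0.029,0],
    [0,0,0.030,0],
    [0,0,0.031,0],
    [0,0,0.031,0]
  ]
}}

```text
t: 8.5
position: [0.4517, -0.101, 0.1228]
eef_rot: [0.683, 3.066, -0.001]
wrist_force: [0.4, 0.2, -1.2]
finger_gap: 0.0333
grasp_force: 30.1
```

{"api": "handwheel", "payload": {
  "offsets": [
    [-0.0187,0,-0.0005,0],
    [-0.0373,0,0.0009,0],
    [-0.0556,0,0.0048,0],
    [-0.0733,0,0.011,0],
    [-0.0733,0,0.011,0]
  ]
}}

```text
t: 9.0
position: [0.5231, -0.133, 0.1142]
eef_rot: [0.68, 3.059, -0.001]
wrist_force: [4.2, 0.1, 16.2]
finger_gap: 0.0337
grasp_force: 30.0
```

```bash
python3 -c "
from h import *
a=capture('scene');cv2.imwrite('pics/s3.png',cv2.resize(a[90:270,150:340],None,fx=3,fy=3))
"
```

```text
(no output)
```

View pics/s3.png

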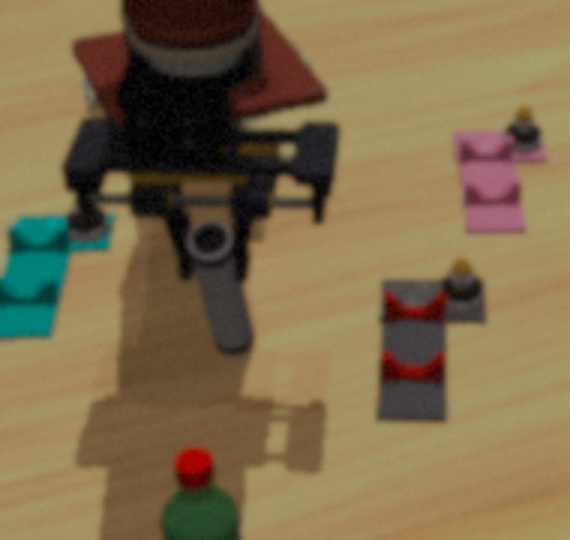

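```bash
python3 -c "
from h import *
s=status.read_state()['position'];u=np.array([.908,-.419,0]);g=s+[0,0,.0187]
for t in(0,15,30,45):
  t=np.radians(t);a=np.sin(t)*u+np.cos(t)*np.array([0,0,1]);print(proj('scene',[g+a*.018,g-a*.142]).round(1).tolist(),(g-a*.142).round(3))
d=trace('scene','tube')[0];r,q=np.nonzero(d['mask']);print(d['p'],r.min(),r.max(),q.min(),q.max())
"
```

```text
[[167.1, 221.2], [221.0, 226.1]] [ 0.523 -0.133 -0.009]
[[168.5, 220.9], [209.9, 227.8]] [ 0.489 -0.117 -0.004]
[[170.3, 220.7], [197.0, 229.0]] [ 0.458 -0.103  0.01 ]
[[172.3, 220.6], [183.1, 229.8]] [ 0.431 -0.091  0.033]
0.69 163 208 212 234
```

The tube top is at (170,220) and its bottom near (204,228): it is tilted about 25° and turning in the grip as planned. Continuing the arc.

{"api": "handwheel", "payload": {
  "offsets": [
    [-0.0165,0,0.009,0],
    [-0.0321,0,0.0186,0],
    [-0.046,0,0.032,0],
    [-0.0582,0,0.0453,0],
    [-0.0582,0,0.0453,0]
  ]
}}

```text
t: 9.6
position: [0.5732, -0.1569, 0.0665]
eef_rot: [0.68, 3.064, -0.002]
wrist_force: [2.1, -0.6, 2.8]
finger_gap: 0.0332
grasp_force: 30.0
```

{"api": "handwheel", "payload": {
  "offsets": [
    [-0.01,0,0.017,0],
    [-0.0183,0,0.0325,0],
    [-0.0224,0,0.044,0],
    [-0.0224,0,0.044,0],
    [-0.0224,0,0.044,0]
  ]
}}

```text
t: 10.1
position: [0.5904, -0.1652, 0.0222]
eef_rot: [-0.681, -3.066, 0.0]
wrist_force: [0.1, 0.8, -0.1]
finger_gap: 0.0332
grasp_force: 30.0
```

```bash
python3 -c "
from h import *
s=status.read_state()['position'];u=np.array([.908,-.419,0]);g=s+[0,0,.0187]
for t in(45,60,70,80,90):
  t=np.radians(t);a=np.sin(t)*u+np.cos(t)*np.array([0,0,1]);print(proj('scene',[g+a*.018,g-a*.142]).round(1).tolist(),(g-a*.142).round(3))
d=trace('scene','tube')[0] if 0 else None
a=capture('scene');cv2.imwrite('pics/s4.png',cv2.resize(a[90:270,150:340],None,fx=3,fy=3))
"
```

```text
[[225.8, 218.9], [229.4, 228.3]] [ 0.499 -0.123 -0.059]
[[227.9, 218.9], [214.9, 228.6]] [ 0.479 -0.114 -0.03 ]
[[229.3, 218.9], [205.6, 228.5]] [ 0.469 -0.109 -0.008]
[[230.5, 218.9], [196.6, 228.2]] [ 0.463 -0.107  0.016]
[[231.6, 219.0], [188.3, 227.6]] [ 0.461 -0.106  0.041]
```

View pics/s4.png

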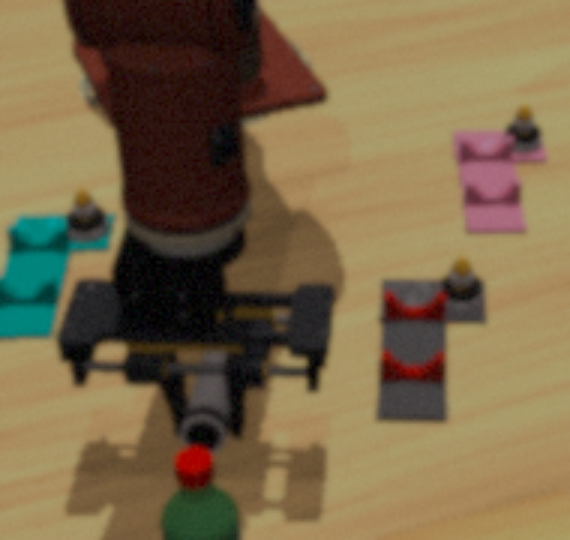

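Tube is now nearly horizontal, its near end at crop (430,203), held in the fingers. Carrying it to the stand.

{"api": "handwheel", "payload": {
  "offsets": [
    [0,0,-0.04,0],
    [0.0,0.0,-0.065,0],
    [0.03,0.07,-0.065,0],
    [0.067,0.153,-0.065,0],
    [0.067,0.153,-0.065,0],
    [0.067,0.153,-0.065,0],
    [0.067,0.153,-0.065,0],
    [0.067,0.153,-0.065,0]
  ]
}}

```text
t: 10.95
position: [0.5947, 0.0015, 0.0876]
eef_rot: [0.68, 3.067, -0.0]
wrist_force: [-0.5, -0.7, -1.6]
finger_gap: 0.0332
grasp_force: 30.0
```

```bash
python3 -c "
from h import *
go(.593,.002,.04)
a=capture('wrist');cv2.imwrite('pics/w3.png',a)
"
```

```text
shift [0.0018, -0.0003, 0.0476] turn -0.004 |d| 0.048
```

View pics/w3.png

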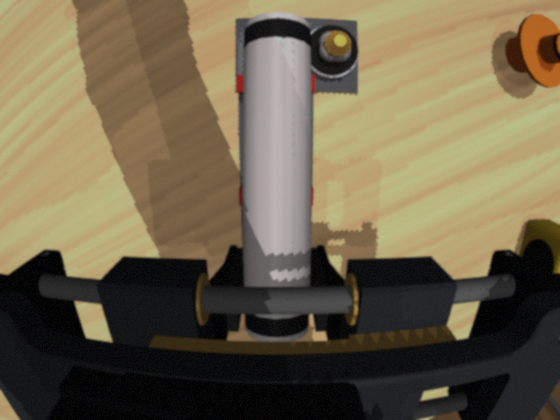

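Tube sits over the saddles, axis near column 278, saddle tips centred at column 276. Stud top at (42,340).

```bash
python3 -c "
from h import *
A=(fonz((84,237),.024)+fonz((84,315),.024))/2;B=(fonz((197,240),.024)+fonz((197,313),.024))/2;u=(B-A)/np.linalg.norm(B-A);print(A,B,np.linalg.norm(B-A),'mid',(A+B)/2,np.arctan2(u[1],u[0]),'stud',fonz((42,340),.048))
print(fonz((27,278),.05),status.read_state()['position'])
"
```

```text
[0.50215536 0.04378339 0.024     ] [0.57485978 0.01010751 0.024     ] 0.08012488919965455 mid [0.53850757 0.02694545 0.024     ] -0.4337675564781903 stud [0.49592965 0.09032669 0.048     ]
[0.47244508 0.05909165 0.05      ] [5.94780681e-01 3.82028385e-04 8.76546390e-02]
```

{"api": "handwheel", "payload": {
  "offsets": [
    [0.001,0,0.03,0],
    [0.001,0,0.045,0],
    [0.001,0,0.058,0],
    [0.001,0,0.066,0],
    [0.001,0,0.072,0],
    [0.001,0,0.076,0],
    [0.001,0,0.078,0],
    [0.001,0,0.078,0]
  ]
}}

```text
t: 11.8
position: [0.5955, 0.0008, 0.0109]
eef_rot: [0.682, 3.064, -0.0]
wrist_force: [-0.9, -4.0, 10.6]
finger_gap: 0.0333
grasp_force: 30.0
```

{"api": "handwheel", "payload": {
  "offsets": [
    [0,0,0,0],
    [0,0,0,0],
    [0,0,0,0],
    [0,0,0,0],
    [0,0,0,0],
    [0,0,-0.03,0],
    [0,0,-0.08,0],
    [0,0,-0.13,0]
  ],
  "finger_gap": 0.07
}}

```text
t: 12.6
position: [0.5933, 0.0021, 0.1402]
eef_rot: [-0.681, -3.065, 0.002]
wrist_force: [1.7, -0.6, -0.2]
finger_gap: 0.0701
grasp_force: 0.0
```

{"api": "handwheel", "payload": {
  "offsets": [
    [0.04,0.06,-0.05,0],
    [0.04,0.06,-0.05,0],
    [0.04,0.06,-0.05,0],
    [0.04,0.06,-0.05,0]
  ],
  "finger_gap": 0.086
}}

```text
t: 13.0
position: [0.5833, 0.0744, 0.1895]
eef_rot: [0.677, 3.067, 0.001]
wrist_force: [0.3, 0.4, 0.2]
finger_gap: 0.0849
grasp_force: 0.0
```

```bash
python3 -c "
from h import *
k=calibration('wrist');a=capture('wrist');b=capture('top')
cv2.imwrite('pics/w4.png',np.hstack([a[:300,100:560:],np.zeros((300,10,3),np.uint8),cv2.resize(b[190:265,150:300],None,fx=2,fy=4)]))
go(.547,.268,.2)
"
```

```text
shift [0.1155, 0.162, -0.0116] turn -0.005 |d| 0.199
```

View pics/w4.png

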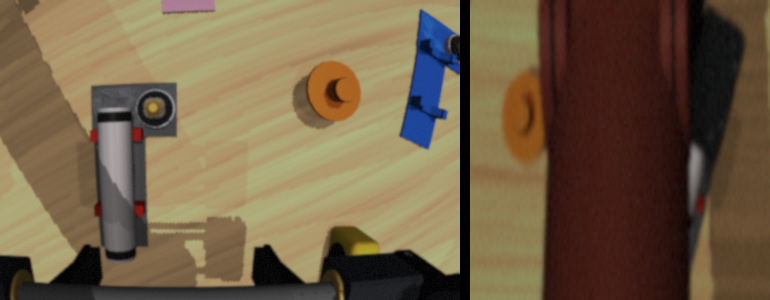

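Tube lies in both saddles, its ends at (108,215) and (257,220). The cap's knob top is at (90,443), stud top at (107,253).

```bash
python3 -c "
from h import *
A=fonz((134,216),.024);B=fonz((209,219.5),.024)
e=fonz((108,215),.04);f=fonz((257,220),.04)
print('sad mid',(A+B)/2,'tube mid',(e+f)/2,np.linalg.norm(e-f),'stud',fonz((107,253),.048),'knob',fonz((90,443),.064),'flange',fonz((91,434),.038))
go(.547,.268,.2)
"
```

```text
sad mid [0.53637011 0.02736227 0.024     ] tube mid [0.5471081  0.02395298 0.04      ] 0.15324959355976742 stud [0.49393808 0.09045168 0.048     ] knob [0.54759001 0.26284443 0.064     ] flange [0.54839769 0.26620216 0.038     ]
shift [0.1155, 0.162, -0.0116] turn -0.005 |d| 0.199
```

{"api": "handwheel", "payload": {
  "offsets": [
    [0.1155,0.162,0,0],
    [0.1155,0.162,0,0],
    [0.1155,0.162,0,0],
    [0.1155,0.162,0,0],
    [0.1155,0.162,0,0],
    [0.1155,0.162,0,0]
  ]
}}

```text
t: 13.7
position: [0.5468, 0.2689, 0.188]
eef_rot: [-0.679, -3.066, 0.004]
wrist_force: [-0.1, -0.4, 0.6]
finger_gap: 0.086
grasp_force: 0.0
```

```bash
python3 -c "
from h import *
k=calibration('wrist');a=capture('wrist');cv2.imwrite('pics/w5.png',a[60:360,100:460])
print(k['world_from_camera'][:3,3])
go(.547,.268,.1)"
```

```text
[0.47506497 0.3031649  0.35027602]
shift [0.0008, 0.0006, 0.0884] turn -0.006 |d| 0.088
```

View pics/w5.png

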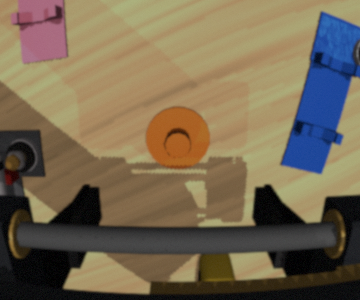

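Knob top at (203,277) in full-frame pixels. That is my last view; from here on I measure numerically. First, the tube's centring along the saddles.

```bash
python3 -c "
from h import *
print('knob',fonz((203,277),.064))
m=np.array([.537,.0275,.028]);u=np.array([.908,-.419,0])
for c in('scene','top'):
  capture(c)
  d=trace(c,'tube')
  for e in d[:2]:
    r,q=np.nonzero(e['mask']);print(c,round(e['p'],2),len(r),r.min(),r.max(),q.min(),q.max(),r.mean(),q.mean())
  H,W=420,560
  # best along-offset by silhouette IoU
  M=d[0]['mask'];th=np.linspace(0,2*np.pi,40);v=np.array([.419,.908,0])
  best=[]
  for s in np.arange(-.03,.031,.002):
    P=np.vstack([m+u*(s+x)+.017*(np.cos(th)[:,None]*v+np.sin(th)[:,None]*[0,0,1]) for x in(-.08,.08)])
    pix=proj(c,P)[:,::-1];hull=cv2.convexHull(pix.astype(np.float32)*16).astype(np.int32)
    I=np.zeros((H,W),np.uint8);cv2.fillConvexPoly(I,hull,1,shift=4);I=I>0
    best.append(((I&M).sum()/(I|M).sum(),s))
  print(sorted(best)[::-1][:5])
"
```

```text
knob [0.54681465 0.26823734 0.064     ]
scene 0.87 667 177 226 280 295 201.91304347826087 287.59670164917543
[(np.float64(0.8861788617886179), np.float64(0.012000000000000038)), (np.float64(0.8860244233378561), np.float64(0.010000000000000037)), (np.float64(0.8836265223274695), np.float64(0.01400000000000004)), (np.float64(0.8763440860215054), np.float64(0.016000000000000042)), (np.float64(0.8753387533875339), np.float64(0.008000000000000035))]
top 0.89 692 194 248 251 282 220.60115606936415 266.10115606936415
top 0.44 371 148 169 338 360 158.38814016172506 349.3854447439353
[(np.float64(0.906084656084656), np.float64(0.012000000000000038)), (np.float64(0.8984168865435356), np.float64(0.01400000000000004)), (np.float64(0.8939197930142303), np.float64(0.010000000000000037)), (np.float64(0.8910761154855643), np.float64(0.008000000000000035)), (np.float64(0.8818181818181818), np.float64(0.016000000000000042))]
```

Both cameras agree the tube sits 12 mm off along +x. I'll regrip it between the saddles and slide it back.

```bash
python3 -c "
from h import *
go(.5425,.025,.19)"
```

```text
shift [-0.0983, -0.2214, -0.0007] turn -0.007 |d| 0.242
```

{"api": "handwheel", "payload": {
  "offsets": [
    [-0.0983,-0.2214,0,-0.007],
    [-0.0983,-0.2214,0,-0.007],
    [-0.0983,-0.2214,0,-0.007],
    [-0.0983,-0.2214,0,-0.007],
    [-0.0983,-0.2214,0,-0.007],
    [-0.0983,-0.2214,0,-0.007],
    [-0.0983,-0.2214,0,-0.007],
    [-0.0983,-0.2214,0,-0.007]
  ],
  "finger_gap": 0.075
}}

```text
t: 14.75
position: [0.5426, 0.0277, 0.1892]
eef_rot: [-0.669, -3.069, -0.001]
wrist_force: [0.1, 0.6, -0.2]
finger_gap: 0.0752
grasp_force: 0.0
```

```bash
python3 -c "
from h import *
go(.5425,.025,.014)"
```

```text
shift [-0.0011, -0.0026, 0.1752] turn 0.003 |d| 0.175
```

{"api": "handwheel", "payload": {
  "offsets": [
    [0,0,0.05,0],
    [0,0,0.1,0],
    [0,0,0.14,0],
    [0,0,0.16,0],
    [0,0,0.174,0],
    [0,0,0.176,0],
    [0,0,0.176,0]
  ]
}}

```text
t: 15.45
position: [0.5431, 0.0275, 0.0138]
eef_rot: [0.669, 3.069, 0.0]
wrist_force: [-0.3, -0.2, -0.2]
finger_gap: 0.0749
grasp_force: 0.0
```

```bash
python3 -c "
from h import *
go(.5425,.025,.014)"
```

```text
shift [-0.0005, -0.0025, -0.0002] turn 0.004 |d| 0.003
```

Close, lift 2 mm, slide 12 mm, lower, release, rise.

{"api": "handwheel", "payload": {
  "offsets": [
    [0,-0.0015,0,0.004],
    [0,-0.0015,0,0.004],
    [0,-0.0015,0,0.004],
    [0,-0.0015,0,0.004],
    [0,-0.0015,0,0.004],
    [0,-0.0015,0,0.004],
    [0,-0.0015,0,0.004],
    [0,-0.0015,0,0.004]
  ],
  "finger_gap": 0.02
}}

```text
t: 16.25
position: [0.5418, 0.0254, 0.0133]
eef_rot: [-0.676, -3.068, 0.0]
wrist_force: [-1.3, -0.9, 2.6]
finger_gap: 0.033
grasp_force: 30.0
```

{"api": "handwheel", "payload": {
  "offsets": [
    [0,0,-0.002,0],
    [0.006,0,-0.002,0],
    [0.012,0,-0.002,0],
    [0.012,0,-0.002,0],
    [0.012,0,0,0],
    [0.012,0,0,0]
  ]
}}

```text
t: 16.85
position: [0.5309, 0.0305, 0.0134]
eef_rot: [-0.676, -3.068, -0.0]
wrist_force: [-2.0, -0.4, 1.1]
finger_gap: 0.0333
grasp_force: 30.0
```

{"api": "handwheel", "payload": {
  "offsets": [
    [0,0,0,0],
    [0,0,0,0],
    [0,0,0,0],
    [0,0,0,0],
    [0,0,0,0],
    [0,0,0,0],
    [0,0,-0.05,0],
    [0,0,-0.1,0]
  ],
  "finger_gap": 0.075
}}

```text
t: 17.65
position: [0.5298, 0.0301, 0.1134]
eef_rot: [-0.676, -3.065, 0.004]
wrist_force: [0.8, 1.3, 1.0]
finger_gap: 0.0749
grasp_force: 0.0
```

{"api": "handwheel", "payload": {
  "offsets": [
    [0,0,-0.04,0],
    [0.04,0.1,-0.07,0],
    [0.08,0.2,-0.07,0],
    [0.08,0.2,-0.07,0],
    [0.08,0.2,-0.07,0],
    [0.08,0.2,-0.07,0],
    [0.08,0.2,-0.07,0]
  ],
  "finger_gap": 0.086
}}

```text
t: 18.35
position: [0.5418, 0.2496, 0.1829]
eef_rot: [-0.668, -3.07, -0.0]
wrist_force: [0.5, -0.1, 0.1]
finger_gap: 0.0861
grasp_force: 0.0
```

```bash
python3 -c "
from h import *
m=np.array([.537,.0275,.028]);u=np.array([.908,-.419,0]);v=np.array([.419,.908,0]);th=np.linspace(0,2*np.pi,40)
for c in('scene','top'):
  capture(c);d=trace(c,'tube');M=d[0]['mask'];best=[]
  for s in np.arange(-.03,.031,.002):
    P=np.vstack([m+u*(s+x)+.017*(np.cos(th)[:,None]*v+np.sin(th)[:,None]*[0,0,1]) for x in(-.08,.08)])
    hull=cv2.convexHull(proj(c,P)[:,::-1].astype(np.float32)*16).astype(np.int32)
    I=np.zeros((420,560),np.uint8);cv2.fillConvexPoly(I,hull,1,shift=4);I=I>0
    best.append((round((I&M).sum()/(I|M).sum(),3),round(s,3)))
  print(d[0]['p'],sorted(best)[::-1][:3])
go(.547,.268,.1)"
```

```text
0.76 [(np.float64(0.881), np.float64(0.0)), (np.float64(0.878), np.float64(0.002)), (np.float64(0.874), np.float64(0.004))]
0.67 [(np.float64(0.923), np.float64(0.0)), (np.float64(0.896), np.float64(-0.004)), (np.float64(0.894), np.float64(-0.002))]
shift [0.0066, 0.024, 0.0832] turn -0.004 |d| 0.087
```

{"api": "handwheel", "payload": {
  "offsets": [
    [0.0066,0.024,0,-0.004],
    [0.0066,0.024,0,-0.004],
    [0.0066,0.024,0,-0.004],
    [0.0066,0.024,0.04,-0.004],
    [0.0066,0.024,0.08,-0.004],
    [0.0066,0.024,0.11,-0.004],
    [0.0066,0.024,0.12,-0.004],
    [0.0066,0.024,0.12,-0.004]
  ]
}}

```text
t: 19.35
position: [0.5462, 0.2687, 0.0625]
eef_rot: [-0.672, -3.068, 0.003]
wrist_force: [0.5, -0.5, 0.4]
finger_gap: 0.0856
grasp_force: 0.0
```

```bash
python3 -c "
from h import *
go(.547,.2685,.0425)"
```

```text
shift [-0.0008, 0.0002, 0.02] turn 0.001 |d| 0.02
```

{"api": "handwheel", "payload": {
  "offsets": [
    [-0.0005,0,0.012,0],
    [-0.0005,0,0.019,0],
    [-0.0005,0,0.0195,0],
    [-0.0005,0,0.0195,0]
  ]
}}

```text
t: 19.75
position: [0.5473, 0.2702, 0.0441]
eef_rot: [0.67, 3.069, 0.0]
wrist_force: [0.4, -0.5, 0.5]
finger_gap: 0.086
grasp_force: 0.0
```

{"api": "handwheel", "payload": {
  "offsets": [
    [0,0,0,0],
    [0,0,0,0],
    [0,0,0,0],
    [0,0,0,0],
    [0,0,0,0],
    [0,0,0,0],
    [0,0,0,0],
    [0,0,0,0]
  ],
  "finger_gap": 0.015
}}

```text
t: 20.55
position: [0.5471, 0.2701, 0.0437]
eef_rot: [0.67, 3.069, -0.0]
wrist_force: [0.4, -0.6, 0.5]
finger_gap: 0.03
grasp_force: 0.0
```

{"api": "handwheel", "payload": {
  "offsets": [
    [0,0,0,0],
    [0,0,0,0],
    [0,0,0,0],
    [0,0,0,0],
    [0,0,-0.03,0],
    [0,0,-0.07,0],
    [0,0,-0.07,0],
    [0,0,-0.07,0]
  ]
}}

```text
t: 21.35
position: [0.5476, 0.2705, 0.1146]
eef_rot: [0.67, 3.068, 0.003]
wrist_force: [-0.8, -0.3, -1.1]
finger_gap: 0.0234
grasp_force: 30.0
```

```bash
python3 -c "
from h import *
for c in('wrist','scene'):
  capture(c);d=trace(c,'cap')[:1]
  for e in d:
    r,q=np.nonzero(e['mask']);print(c,e['p'],len(r),r.min(),r.max(),q.min(),q.max(),r.mean(),q.mean())
s=status.read_state();g=s['position'];print(proj('scene',[g-[0,0,.042+z-0] for z in(0,-.034,-.064)]).round(1).tolist(),fonz((r.mean(),q.mean()),.1))
go(.494,.0905,.112)"
```

```text
wrist 0.97 5383 208 286 221 330 244.6277168864945 276.15623258406094
scene 0.73 382 142 168 365 389 155.37958115183247 376.479057591623
[[163.5, 376.1], [152.3, 377.8], [142.1, 379.5]] [0.51567838 0.3453259  0.1       ]
shift [-0.0271, -0.1848, 0.0008] turn 0.003 |d| 0.187
```

```bash
python3 -c "
from h import *
s=status.read_state();M=Rn.from_rotvec(s['eef_rot']).as_matrix()
print('far edge in tool (x should be 32mm)',(M.T@(fonz((208,275.5),.111)-s['position'])).round(4))
for q in (221,330): print((M.T@(fonz((242,q),.111)-s['position'])).round(4))
"
```

```text
far edge in tool (x should be 32mm) [ 0.032  -0.0002  0.0015]
[ 0.0126 -0.0301  0.0015]
[0.0126 0.0297 0.0014]
```

{"api": "handwheel", "payload": {
  "offsets": [
    [-0.0271,-0.1848,0,0.003],
    [-0.0271,-0.1848,0,0.003],
    [-0.0271,-0.1848,0,0.003],
    [-0.0271,-0.1848,0,0.003],
    [-0.0271,-0.1848,0,0.003],
    [-0.0271,-0.1848,0,0.003],
    [-0.0271,-0.1848,0,0.003],
    [-0.0271,-0.1848,0,0.003]
  ]
}}

```text
t: 22.35
position: [0.4948, 0.092, 0.1135]
eef_rot: [-0.672, -3.069, 0.001]
wrist_force: [-0.1, 0.6, 0.7]
finger_gap: 0.0233
grasp_force: 30.0
```

```bash
python3 -c "
from h import *
go(.494,.0905,.09)
capture('wrist');d=trace('wrist','cap')[0];r,q=np.nonzero(d['mask']);print(r.min(),r.max(),q.min(),q.max())
print([(np.round(e['point'],1).tolist(),round(e['p'],2)) for e in search_frame('wrist','stand')])
capture('scene')
for n in('cap','stud','seal'): print(n,[(np.round(e['point'],1).tolist(),round(e['p'],2)) for e in search_frame('scene',n)])"
```

```text
shift [0.0001, -0.0017, 0.0235] turn 0.002 |d| 0.024
208 286 221 331
[([41.7, 314.6], 0.98), ([202.8, 552.1], 0.95), ([190.8, 256.4], 0.72)]
cap [([160.9, 303.5], 0.66)]
stud [([197.4, 295.8], 0.95), ([170.6, 434.4], 0.93), ([174.5, 160.4], 0.88), ([143.0, 319.9], 0.73), ([291.9, 85.2], 0.7)]
seal [([268.1, 118.6], 0.61), ([188.6, 305.6], 0.42)]
```

{"api": "handwheel", "payload": {
  "offsets": [
    [0,-0.001,0.012,0],
    [0,-0.001,0.022,0],
    [0,-0.001,0.03,0],
    [0,-0.001,0.03,0]
  ]
}}

```text
t: 23.1
position: [0.4934, 0.0903, 0.0823]
eef_rot: [-0.674, -3.067, 0.001]
wrist_force: [-0.5, 2.5, -1.7]
finger_gap: 0.0232
grasp_force: 30.0
```

{"api": "handwheel", "payload": {
  "offsets": [
    [0,0,0.003,0],
    [0,0,0.006,0],
    [0,0,0.008,0],
    [0,0,0.009,0]
  ]
}}

```text
t: 23.5
position: [0.4951, 0.0907, 0.0756]
eef_rot: [0.674, 3.067, 0.003]
wrist_force: [-2.4, 2.7, 11.3]
finger_gap: 0.023
grasp_force: 30.0
```

{"api": "handwheel", "payload": {
  "offsets": [
    [0,0,0.001,0],
    [0,0,0.002,0],
    [0,0,0.003,0],
    [0,0,0.003,0]
  ]
}}

```text
t: 23.9
position: [0.4947, 0.0908, 0.0723]
eef_rot: [0.674, 3.068, 0.003]
wrist_force: [-0.8, 4.2, 3.8]
finger_gap: 0.0231
grasp_force: 30.0
```

{"api": "handwheel", "payload": {
  "offsets": [
    [0,0,0.003,0],
    [0,0,0.005,0],
    [0,0,0.007,0],
    [0,0,0.008,0]
  ]
}}

```text
t: 24.3
position: [0.4939, 0.0904, 0.0633]
eef_rot: [-0.674, -3.068, -0.0]
wrist_force: [-0.4, 3.6, 0.6]
finger_gap: 0.0233
grasp_force: 30.0
```

{"api": "handwheel", "payload": {
  "offsets": [
    [0,0,0.002,0],
    [0,0,0.003,0],
    [0,0,0.004,0],
    [0,0,0.004,0]
  ]
}}

```text
t: 24.7
position: [0.4944, 0.0901, 0.0602]
eef_rot: [-0.675, -3.068, -0.001]
wrist_force: [-5.2, 3.1, 9.0]
finger_gap: 0.0234
grasp_force: 30.0
```

{"api": "handwheel", "payload": {
  "offsets": [
    [0,0,0.001,0],
    [0,0,0.002,0],
    [0,0,0.002,0],
    [0,0,0.002,0]
  ]
}}

```text
t: 25.1
position: [0.4948, 0.09, 0.0593]
eef_rot: [-0.675, -3.068, -0.002]
wrist_force: [-9.1, 2.1, 24.1]
finger_gap: 0.0232
grasp_force: 30.0
```

{"api": "handwheel", "payload": {
  "offsets": [
    [0,0,0,0],
    [0,0,0,0],
    [0,0,0,0],
    [0,0,0,0],
    [0,0,0,0]
  ]
}}

```text
t: 25.6
position: [0.4948, 0.09, 0.0593]
eef_rot: [-0.675, -3.068, -0.002]
wrist_force: [-8.9, 2.3, 23.4]
finger_gap: 0.0233
grasp_force: 30.0
```

```bash
python3 -c "
from h import *
m=np.array([.537,.0275,.028]);u=np.array([.908,-.419,0])
capture('scene');d=trace('scene','tube')[0];r,q=np.nonzero(d['mask']);print('tube',d['p'],r.min(),r.max(),q.min(),q.max(),proj('scene',[m-u*.08,m+u*.08]).round(1).tolist())
d=trace('scene','cap')[0];r,q=np.nonzero(d['mask']);print('cap',d['p'],r.min(),r.max(),q.min(),q.max(),proj('scene',[[.494,.0905,.016],[.494,.0905,.05],[.494,.0905,.08]]).round(1).tolist())
"
```

```text
tube 0.88 174 223 280 294 [[178.1, 289.0], [217.8, 288.0]]
cap 0.9 163 189 292 315 [[185.3, 303.8], [174.7, 304.3], [165.0, 304.7]]
```

The force is steady at 23 N on the solid stop, the tube lies centred in the saddles, and the cap is fully down. Handing in.

```bash
python3 -c "
from h import *
print(job.close_job())"
```

```text
the job is handed in; nothing more can be done
None
```

The job is handed in at about 26 s: the tube lies in the red saddles, centred to within the cameras' few mm, and the cap is past the click and held at the seal's solid stop with about 23 N; I viewed 11 pictures, one over the limit of 10.

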